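# Put the stripped model car's parts in the parts tray

### The arm

A 6-joint arm with a two-finger parallel gripper is mounted at the origin on the work surface. World frame = base frame: x ahead of the robot, y to its left, z up, the work surface at z = 0. Lengths are in m, angles in rad, forces in N, time in s.
With the tool pointing down it reaches from about 0.275 to 0.975 m from the base axis. Payload 8.4 kg.
Tool frame: the origin (TCP) lies on the centre line of the jaws, within the pads' length; the fingertips stand 17 mm ahead of it and the grasp point (between the pads) lies 2 mm behind it (manip.finger_overhang is the distance from the TCP to the fingertips, in m); z points along the fingers, y is the line along which they close (so a half turn about z gives the same grasp; the last joint's range is limited). The gripper opens to 92 mm and grips with 3 to 60 N. Pads are 20 mm wide; open, the fingers measure 128 mm over their backs; the gripper's body (75 mm by 189 mm) begins 69 mm behind the grasp point.
Start: joints at [1.146, 0.353, 1.633, -0, 1.155, -0.002], TCP at [0.256, 0.57, 0.232] pointing down, gripper open.
Joint ranges: [-2.63, 2.63], [-0.92, 2.1], [0.06, 2.66], [-1.3, 4.44], [0, 2.69], [-3.02, 3.02]. Speed limits (rad/s): [2.22, 2.22, 2.79, 3.14, 3.14, 3.14].

### API

Orientations are given as a rotation vector (axis times angle).
In Python, from plant import manip gives the robot as it stands. Calls block until the motion is done:
- manip.move_to(position, orientation): joint-space move of the TCP to a pose.
- manip.move_l(position, max_speed=0.15, rotation=None): straight line of the TCP; rotation=None keeps the orientation; max_speed is the mean speed in m/s.
- manip.set_joints(angles): joint-space move.
- manip.command_gripper(opening, strength=None): finger opening in m; strength is the grip in N (None keeps the last); returns when the fingers have stopped.
- manip.pause(seconds).
- manip.ik(position, orientation): joint angles nearest the present ones, or None.
- manip.capture(name): name is "scene" or "side" or "wrist"; returns the picture (384x512x3 uint8, red, green, blue); there is no depth.
- manip.camera_params(name): a dict with "camera_matrix" (3x3 intrinsics, pixels), "R" (3x3) and "t" (3): a world point X has camera coordinates R X + t; the wrist camera has in their place "tool_from_camera" (4x4, takes a point from camera to tool coordinates, whose origin is the TCP and whose axes are the flange's). Camera axes: x right, y down, z forward; pixel columns grow to the right and rows downward; lengths in m; the calibration is good to about 2 mm. A picture is of the moment at which its call begins: read the wrist's pose just before it. camera_params takes no time and is no camera call.
A pose or a line that the arm cannot do raises manip.MotionError and nothing moves.
- manip.job_done(): hands the job in; it is judged then, once.
Readings, each from a call of its own:
- manip.get_t(): time.
- manip.get_joint_positions(): joint angles.
- manip.get_qd(): joint speeds.
- manip.get_tau(): joint torques, N m.
- manip.get_tcp_pos(): TCP position.
- manip.get_tcp_rot(): TCP orientation.
- manip.get_wrist_force(): force on the tool from outside, world axes, zero at the start.
- manip.get_torque(): the same for the moment, N m.
- manip.get_opening(): finger opening in m.
- manip.get_grasp_force(): force on a finger pad.
Only numpy, scipy, OpenCV 4.12 (cv2) and the standard library are available. Lean on these libraries where they do the work, as an engineer would, in place of code of your own. Each camera call takes 0.05 s, during which the arm holds its last target. There are 200 camera calls.

### The job

Put the stripped car's bare-metal parts away for priming: lay the body shell, bonnet, door and front bumper right way up in the parts tray, each squarely on its own black outline (either end may point either way). Set them down rather than dropping them, and leave the red bonnet and red door from the other car lying where they are.

Things in the scene. Friction and masses are not known exactly. Their poses are not given: they have to be found in the camera images.
- shell_center (a point): Bare silver metal body shell of a model coupe, upright on the green cutting mat (2 mm thick): 127 mm long (x axis, nose to -x), 53 mm wide (y), 36 mm high, engine bay open, left door missing. Grip it across the width at mid length by its flat upright sides, which end 22 mm up (roof only 38 mm wide). Point: middle of length and width, 18 mm above its underside. 0.11 to 0.23 kg; other parts 15 to 50 g.
- bonnet_center (a point): Bare silver metal bonnet, lying outer face up on the mat: tapering panel 38 mm long (x axis, front to -x; front and rear edges parallel), 36 mm wide at the front and 43 mm at the rear, 7 mm thick, raised centre, two dark vents. Point: its centre, 3.4 mm above its underside.
- door_center (a point): Bare silver metal door, lying outer face up on the mat: panel 38 mm long (x axis; two hinge tabs stick out 3 mm at the -x end), 21 mm wide (y axis; a small look-only mirror juts out 3 mm at the +y edge near the hinge end), 7 mm thick, one corner cut off. Point: its centre, 3.4 mm above its underside.
- bumper_center (a point): Bare silver metal front bumper, standing on the mat as it sits on a car: a bar 53 mm long (y axis), 11 mm deep (x axis, front with dark grille to -x), 13 mm high; the last 7 mm at each end sweep back 3.5 mm more to +x. Point: middle of the straight bar, 6.5 mm above its underside.
- red_bonnet_center (a point): Red painted bonnet of another car, lying on the mat, same shape, size and axes as the bare bonnet. Does not belong: stays where it is. Point: its centre, 3.4 mm above its underside.
- red_door_center (a point): Red painted door of another car, lying on the mat, same shape, size and axes as the bare door. Does not belong: stays where it is. Point: its centre, 3.4 mm above its underside.
- bonnet_place (a point): Blue insert, fixed in the shallow black parts tray: plate 98 x 86 mm (x by y) with a lip 2.5 mm high round its edge and the bonnet's black outline on its floor. Point: centre of the outline on the floor, 6 mm above the bench. A part in place has its axes along this point's axes (or turned half round), its own point above this one.
- door_place (a point): Orange insert, fixed in the shallow black parts tray: plate 98 x 86 mm (x by y) with a lip 2.5 mm high round its edge and the door's black outline on its floor. Point: centre of the outline on the floor, 6 mm above the bench. A part in place has its axes along this point's axes (or turned half round), its own point above this one.
- bumper_place (a point): White insert, fixed in the shallow black parts tray: plate 98 x 86 mm (x by y) with a lip 2.5 mm high round its edge and the bumper's black outline on its floor. Point: centre of the outline on the floor, 6 mm above the bench. A part in place has its axes along this point's axes (or turned half round), its own point above this one.
- shell_place (a point): Long grey insert, fixed in the shallow black parts tray: plate 174 x 98 mm (x by y) with a lip 2.5 mm high round its edge and the shell's black outline on its floor. Point: centre of the outline on the floor, 6 mm above the bench. A part in place has its axes along this point's axes (or turned half round), its own point above this one. The tray's rim (12 mm above the bench) runs along its far side.

How it is judged:
By the outcome, as a careful person would: the job done as asked, in the order asked, and still so for the second after the job is handed in, with the robot touching nothing.
It also fails if it takes over 102 s, if anything falls off the work surface, if the arm or the gripper's body presses on something with over 40 N, if the wrist force passes 120 N, or if a joint passes its speed limit or range.

## Working session

There is one attempt and no reset: what is moved stays moved. The work goes in short steps, each a Python script; the robot and the scene stay as the last script left them, time stands still between calls to the robot, and variables do not carry over. Pictures are saved under pics/ and viewed, at most 17 in all, crops included, and the job is handed in when it is done.

```bash
ls; mkdir -p pics; python3 - <<'E'
from plant import manip
import cv2,numpy as np
for n in ("scene","side","wrist"):
    im=manip.capture(n); cv2.imwrite(f"pics/{n}0.png",im[...,::-1])
    print(n,manip.camera_params(n))
print(manip.get_t(),manip.get_tcp_pos(),manip.get_tcp_rot(),manip.finger_overhang)
a=cv2.imread("pics/scene0.png");b=cv2.imread("pics/side0.png")
cv2.imwrite("pics/scene0b.png",cv2.resize(a,(800,600),interpolation=cv2.INTER_CUBIC))
cv2.imwrite("pics/side0b.png",cv2.resize(b,(800,600),interpolation=cv2.INTER_CUBIC))
E
```

```text
pics
scene {'camera_matrix': array([[453.45107579,   0.        , 261.93301896],
       [  0.        , 453.45107579, 190.71612426],
       [  0.        ,   0.        ,   1.        ]]), 'R': array([[-0.68940681,  0.72427999,  0.01169396],
       [ 0.62344684,  0.6014937 , -0.49951914],
       [-0.36882556, -0.33708133, -0.86622392]]), 't': array([ 0.38876505, -0.30916746,  1.4114136 ])}
side {'camera_matrix': array([[349.95236759,   0.        , 254.18598027],
       [  0.        , 349.95236759, 190.02118683],
       [  0.        ,   0.        ,   1.        ]]), 'R': array([[-0.99499678, -0.09845099, -0.01699429],
       [-0.06008301,  0.72556352, -0.68552725],
       [ 0.07982127, -0.68107634, -0.7278486 ]]), 't': array([0.53848561, 0.06783905, 0.77676954])}
wrist {'camera_matrix': array([[325.87445628,   0.        , 251.08382937],
       [  0.        , 325.87445628, 197.95710578],
       [  0.        ,   0.        ,   1.        ]]), 'tool_from_camera': array([[ 2.38351919e-04, -9.64816754e-01, -2.62923133e-01,
         7.48216242e-02],
       [ 9.99999953e-01,  1.78824441e-04,  2.50335866e-04,
         2.15248623e-04],
       [-1.94511155e-04, -2.62923181e-01,  9.64816751e-01,
        -1.52929520e-01],
       [ 0.00000000e+00,  0.00000000e+00,  0.00000000e+00,
         1.00000000e+00]])}
0.15 [0.25631166 0.56963755 0.231028  ] [-6.59259348e-01 -3.07141477e+00  1.59102971e-03] 0.017
```

View pics/scene0b.png

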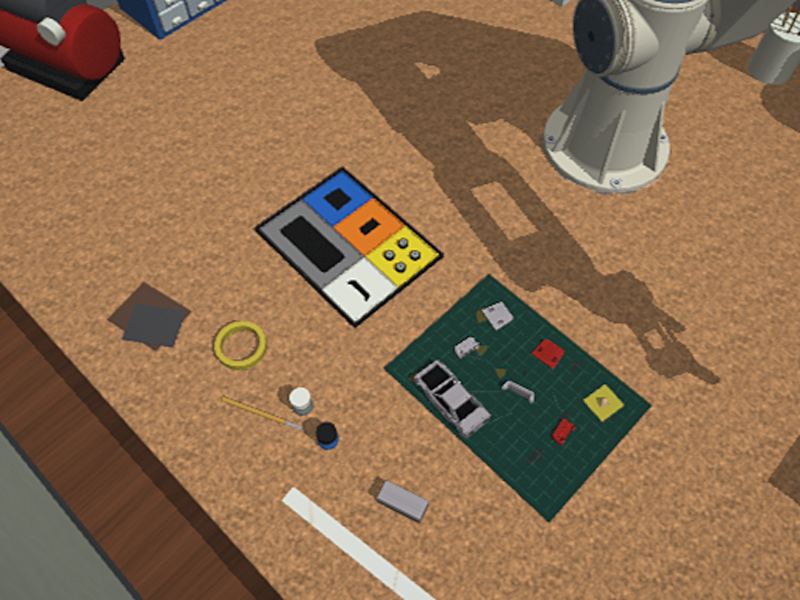

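View pics/side0b.png

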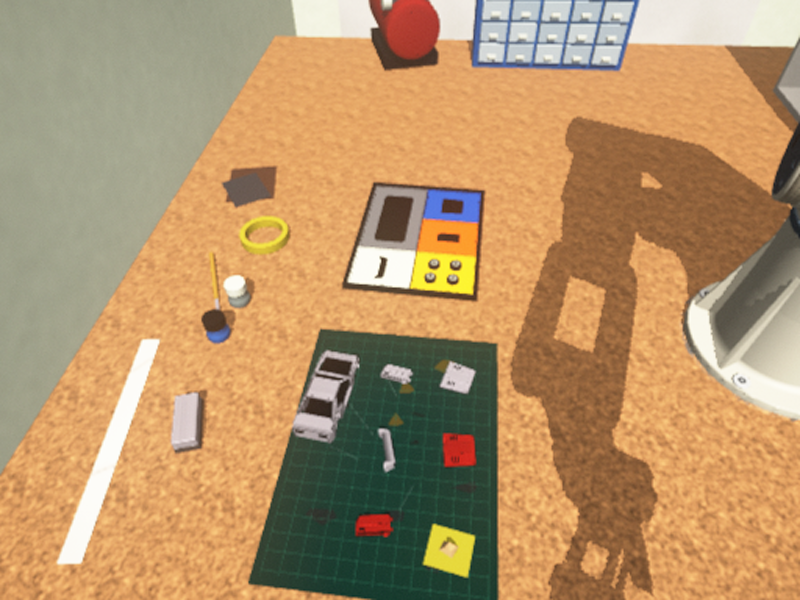

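View pics/wrist0.png

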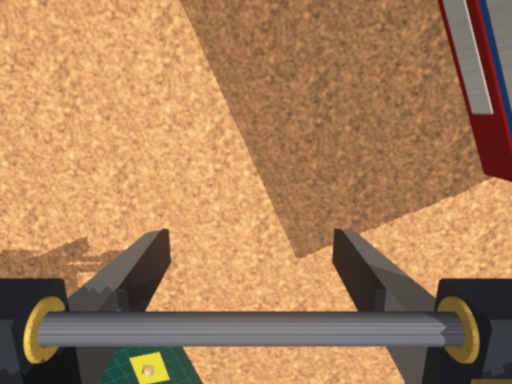

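The scene shows the parts on the mat (800-px picture): shell (452,398), bonnet (497,315), door (467,347), bumper (518,391). In the tray, blue is at (337,199), orange (370,227), white (358,290) and grey (314,246). The side view confirms this. I'll triangulate roughly, then look from near.

```bash
cat > h.py <<'E'
from plant import manip
import cv2,numpy as np
from scipy.spatial.transform import Rotation as Ro
def down(a): # tool down, tool x at world angle a
    c,s=np.cos(a),np.sin(a)
    return Ro.from_matrix(np.array([[c,s,0],[s,-c,0],[0,0,-1.]])).as_rotvec()
def cam(name,tcp=None,rot=None):
    p=manip.camera_params(name)
    if name!="wrist": return p["camera_matrix"],p["R"],p["t"]
    T=np.eye(4);T[:3,:3]=Ro.from_rotvec(rot).as_matrix();T[:3,3]=tcp
    W=np.linalg.inv(T@p["tool_from_camera"]); return p["camera_matrix"],W[:3,:3],W[:3,3]
def tri(obs): # obs: [(cam,(u,v))]
    A=[];b=[]
    for (K,R,t),uv in obs:
        d=R.T@np.linalg.inv(K)@np.array([*uv,1.]);d/=np.linalg.norm(d);c=-R.T@t
        P=np.eye(3)-np.outer(d,d);A.append(P);b.append(P@c)
    A=np.vstack(A);b=np.hstack(b);X=np.linalg.lstsq(A,b,rcond=None)[0]
    return X,np.linalg.norm(A@X-b)
def plane(C,uv,z):
    K,R,t=C;d=R.T@np.linalg.inv(K)@np.array([*uv,1.]);c=-R.T@t
    return (c+d*(z-c[2])/d[2])
def proj(C,X):
    K,R,t=C;p=K@(R@np.asarray(X)+t);return p[:2]/p[2]
def shot(tag):
    p,r=manip.get_tcp_pos(),manip.get_tcp_rot()
    im=manip.capture("wrist");cv2.imwrite(f"pics/{tag}.png",im[...,::-1]);np.save(f"pics/{tag}.npy",np.r_[p,r]);return im
def wcam(tag):
    a=np.load(f"pics/{tag}.npy");return cam("wrist",a[:3],a[3:])
E
python3 - <<'E'
from h import *
s=cam("scene");d=cam("side")
for n,a,b in [("shell",(452,398),(328,395)),("bonnet",(497,315),(458,377)),("door",(467,347),(397,373)),("bumper",(518,391),(387,450)),
 ("redb",(548,352),(460,450)),("redd",(563,431),(375,525)),("blue",(337,199),(453,207)),("orange",(370,227),(448,238)),("white",(358,290),(381,268)),("grey",(314,246),(395,220))]:
    X,e=tri([(s,np.array(a)*.64),(d,np.array(b)*.64)]);print(n,X.round(4),round(e,4))
p=manip.get_tcp_pos()
# candidate looks: footprint of image centre
for pos,a in [((.40,.28,.22),.6),((.40,.28,.22),0),((.42,.03,.25),0),((.5,.3,.2),1.57)]:
    C=cam("wrist",np.array(pos),down(a));print(pos,a,manip.ik(pos,down(a)) is not None,[plane(C,q,0.01)[:2].round(3) for q in [(0,0),(511,0),(0,230),(511,230)]])
E
```

```text
shell [0.6183 0.1453 0.0099] 0.0003
bonnet [0.449  0.0975 0.0026] 0.0014
door [0.5321 0.1016 0.0072] 0.0018
bumper [0.5328 0.2123 0.0018] 0.0001
redb [0.4435 0.2039 0.0008] 0.0004
redd [0.5362 0.3052 0.0031] 0.0012
blue [ 0.4667 -0.2801  0.0012] 0.0016
orange [ 0.4724 -0.1862  0.0071] 0.0007
white [ 0.5789 -0.1089  0.0014] 0.0008
grey [ 0.5691 -0.2322  0.0025] 0.0021
(0.4, 0.28, 0.22) 0.6 True [array([0.408, 0.586]), array([0.693, 0.168]), array([0.18, 0.49]), array([ 0.522, -0.011])]
(0.4, 0.28, 0.22) 0 True [array([0.579, 0.528]), array([0.579, 0.022]), array([0.336, 0.577]), array([ 0.337, -0.029])]
(0.42, 0.03, 0.25) 0 True [array([0.608, 0.299]), array([ 0.608, -0.249]), array([0.345, 0.352]), array([ 0.345, -0.304])]
(0.5, 0.3, 0.2) 1.57 True [array([0.265, 0.473]), array([0.744, 0.473]), array([0.219, 0.244]), array([0.792, 0.244])]
```

```bash
python3 - <<'E'
from h import *
for tag,p in [("m1",(.455,.17,.24)),("m2",(.455,.09,.24)),("t1",(.44,-.16,.26)),("t2",(.44,-.25,.26))]:
    (manip.move_to if tag[1]=="1" else lambda q,r:manip.move_l(q,.3))(p,down(0));manip.pause(.15)
    im=shot(tag);print(tag,manip.get_t(),manip.get_tcp_pos().round(4),manip.get_joint_positions().round(2))
    c=im[0:260,60:452] ;cv2.imwrite(f"pics/{tag}b.png",cv2.resize(c[...,::-1],None,fx=2,fy=2,interpolation=cv2.INTER_CUBIC))
E
```

```text
m1 2.0333 [0.4549 0.1705 0.2399] [0.36 0.13 1.91 0.   1.1  1.92]
m2 2.65 [0.4551 0.0909 0.24  ] [0.19 0.09 1.95 0.   1.1  1.76]
t1 3.8333 [ 0.4403 -0.1589  0.2599] [-0.35  0.08  1.92  0.    1.14  1.22]
t2 4.4833 [ 0.44   -0.2489  0.2599] [-0.52  0.14  1.85  0.    1.15  1.05]
```

View pics/m1b.png

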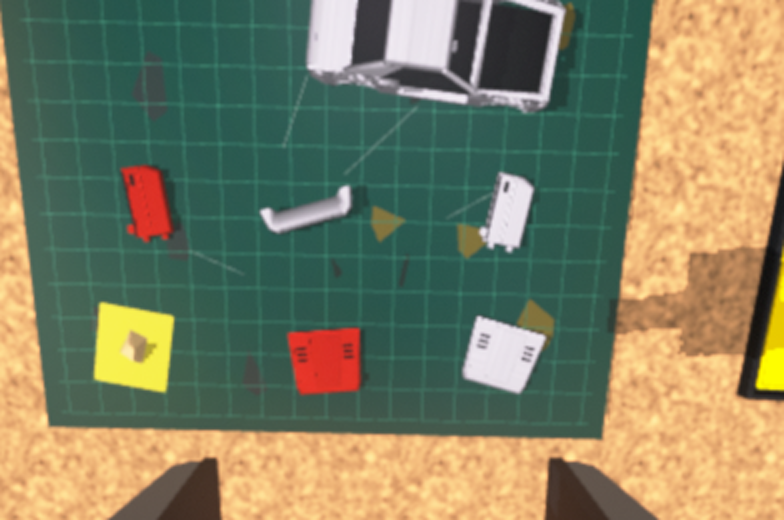

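View pics/m2b.png

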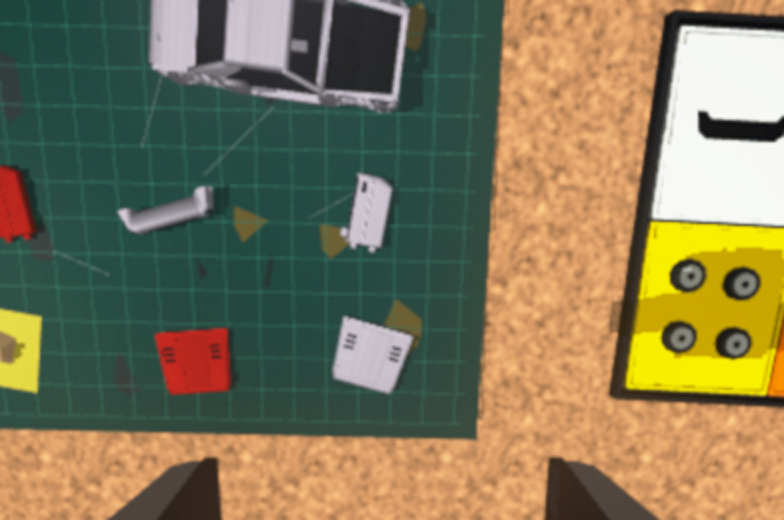

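View pics/t1b.png

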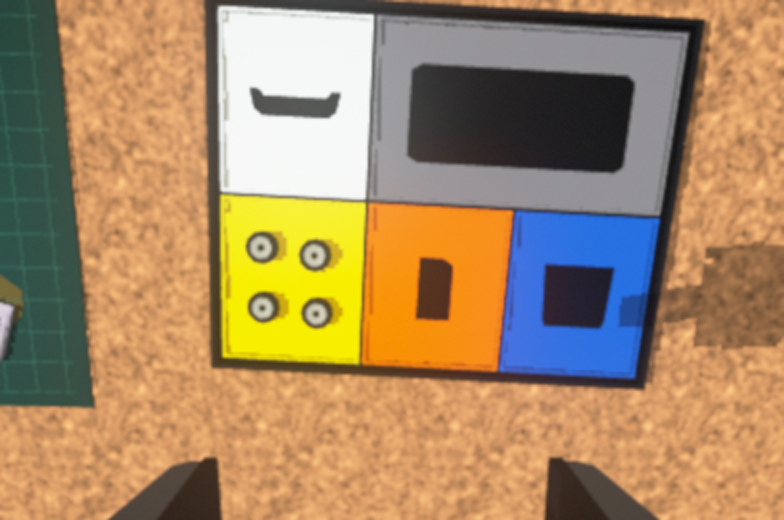

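View pics/t2b.png

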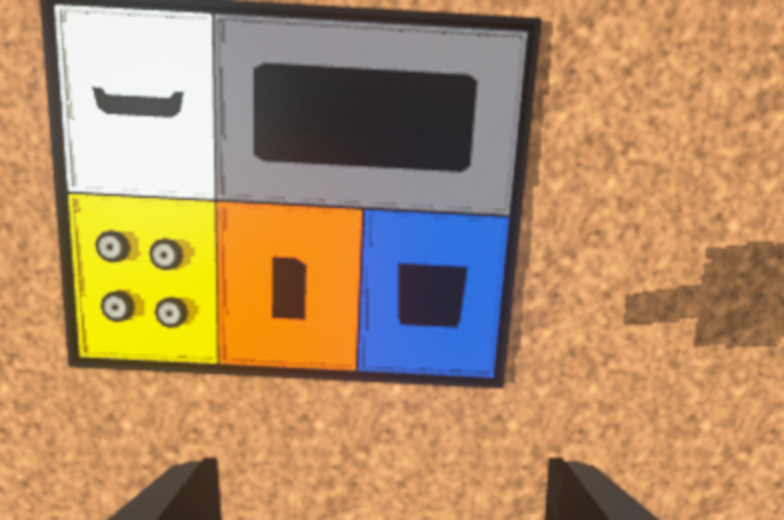

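m1/m2 show (in 2x crops) the bare bonnet at (505,355), door (508,212), bumper (306,210) and the shell cut off at the top. t1/t2 show the outlines: bumper at (295,103), shell (520,118), door (434,289) and bonnet (577,296). I'll segment the outlines and parts, and take a straight-down look at the shell, bonnet, door and bumper.

```bash
cat >> h.py <<'E'
def seg(tag,box,kind):
    im=cv2.imread(f"pics/{tag}.png").astype(int);x0,y0,x1,y1=box
    mx,mn=im.max(2),im.min(2)
    m=(mx<75) if kind=="black" else ((mx-mn<28)&(mx>95))
    k=np.zeros(m.shape,np.uint8);k[y0:y1,x0:x1]=m[y0:y1,x0:x1]
    k=cv2.morphologyEx(k,cv2.MORPH_CLOSE,np.ones((5,5),np.uint8)) if kind!="black" else k
    cs,_=cv2.findContours(k,cv2.RETR_EXTERNAL,cv2.CHAIN_APPROX_NONE);return max(cs,key=cv2.contourArea)[:,0,:].astype(float)
def world(tag,c,z): C=wcam(tag);return np.array([plane(C,p,z)[:2] for p in c])
def rect(P):
    (c,(w,h),a)=cv2.minAreaRect((P*1000).astype(np.float32))
    return np.array(c)/1000,(round(w,1),round(h,1)),round(a,2)
E
python3 - <<'E'
from h import *
B={"bumper":(( 240,75,370,130),),"shell":((395,55,645,185),),"door":((405,245,470,335),),"bonnet":((530,250,625,345),)}
for n,(b,) in B.items():
    out=[];c2=[]
    for tag,sh in (("t1",0),("t2",-155)):
        bx=[60+(b[0]+sh)//2,b[1]//2,60+(b[2]+sh)//2,b[3]//2]
        c=seg(tag,bx,"black");m=cv2.moments(c.astype(np.float32));uv=(m["m10"]/m["m00"],m["m01"]/m["m00"])
        c2.append((wcam(tag),uv));out.append(rect(world(tag,c,.006)))
    print(n,"tri",tri(c2)[0].round(4),*out)
# mat part heights: hand-read crop points (m1,m2)
for n,a,b in [("bonTL",(479,317),(343,317)),("bonBR",(520,392),(390,393)),("doorTL",(500,173),(361,173)),("bumpL",(266,213),(123,212))]:
    f=lambda q:(60+q[0]/2-.25,q[1]/2-.25)
    print(n,[x for x in tri([(wcam("m1"),f(a)),(wcam("m2"),f(b))])])
for tag,p in [("bn",(.374,.0975,.15)),("dn",(.457,.1016,.15)),("fn",(.458,.2123,.15)),("sn",(.543,.1453,.19)),("sn2",(.543,.10,.19))]:
    (manip.move_to if tag=="bn" else lambda q,r:manip.move_l(q,.3))(p,down(0));manip.pause(.15);shot(tag)
print(manip.get_t())
a=[cv2.imread(f"pics/{t}.png")[0:225,116:396] for t in("bn","dn","fn","sn")]
cv2.imwrite("pics/near.png",cv2.resize(np.vstack([np.hstack(a[:2]),np.hstack(a[2:])]),(746,600),interpolation=cv2.INTER_CUBIC))
E
```

```text
Traceback (most recent call last):
  File "h.py", line 35, in seg
    cs,_=cv2.findContours(k,cv2.RETR_EXTERNAL,cv2.CHAIN_APPROX_NONE);return max(cs,key=cv2.contourArea)[:,0,:].astype(float)
                                                                            ~~~^^^^^^^^^^^^^^^^^^^^^^^^
ValueError: max() iterable argument is empty
```

```bash
sed -i 's/mx<75/mx<100/' h.py; python3 - <<'E'
from h import *
im=cv2.imread("pics/t1.png");print(im[50,200:215].max(1),im[59,260:380:20].max(1),im[145,270:285].max(1),im[148,330:350].max(1))
B={"bumper":(( 240,75,370,130),),"shell":((395,55,645,185),),"door":((405,245,470,335),),"bonnet":((530,250,625,345),)}
for n,(b,) in B.items():
    out=[];c2=[]
    for tag,sh in (("t1",0),("t2",-155)):
        bx=[60+(b[0]+sh)//2,b[1]//2,60+(b[2]+sh)//2,b[3]//2]
        c=seg(tag,bx,"black");m=cv2.moments(c.astype(np.float32));uv=(m["m10"]/m["m00"],m["m01"]/m["m00"])
        c2.append((wcam(tag),uv));out.append(rect(world(tag,c,.006)))
    print(n,"tri",tri(c2)[0].round(4),*out)
for n,a,b in [("bonTL",(479,317),(343,317)),("bonBR",(520,392),(390,393)),("doorTL",(500,173),(361,173)),("bumpL",(266,213),(123,212))]:
    f=lambda q:(60+q[0]/2-.25,q[1]/2-.25)
    print(n,[x for x in tri([(wcam("m1"),f(a)),(wcam("m2"),f(b))])])
for tag,p in [("bn",(.374,.0975,.15)),("dn",(.457,.1016,.15)),("fn",(.458,.2123,.15)),("sn",(.543,.1453,.19)),("sn2",(.543,.10,.19))]:
    (manip.move_to if tag=="bn" else lambda q,r:manip.move_l(q,.3))(p,down(0));manip.pause(.15);shot(tag)
print(manip.get_t())
a=[cv2.imread(f"pics/{t}.png")[0:225,116:396] for t in("bn","dn","fn","sn")]
cv2.imwrite("pics/near.png",cv2.resize(np.vstack([np.hstack(a[:2]),np.hstack(a[2:])]),(746,600),interpolation=cv2.INTER_CUBIC))
E
```

```text
[86 87 88 88 88 88 89 88 88 88 89 88 89 90 91] [160  53  42  34  31  30] [ 89  87  88  87  87  87  87  86  86  85  85  85  84  84 100] [222 181  78  49  49  47  48  48  48  48  48  49  49  48  49  47  46  46
  46  48]
bumper tri [ 0.5765 -0.1069  0.0057] (array([ 0.57757343, -0.10692931]), (48.3, 11.5), 87.47) (array([ 0.57729126, -0.10697258]), (49.2, 11.3), 87.42)
shell tri [ 0.57   -0.2368  0.0062] (array([ 0.56932141, -0.23689999]), (127.4, 52.7), 87.11) (array([ 0.56936389, -0.23718283]), (126.9, 52.6), 87.06)
door tri [ 0.4716 -0.1897  0.0059] (array([ 0.47163113, -0.18978119]), (17.8, 34.8), 87.2) (array([ 0.47129544, -0.18986552]), (17.5, 34.5), 87.56)
bonnet tri [ 0.4677 -0.2779  0.0053] (array([ 0.4671452 , -0.27767139]), (40.3, 36.5), 87.1) (array([ 0.46711475, -0.2779198 ]), (39.8, 36.5), 86.95)
bonTL [array([0.472779  , 0.11477677, 0.01196002]), np.float64(7.417768950882717e-05)]
bonBR [array([0.42560353, 0.08696893, 0.00674346]), np.float64(0.00038561085576983145)]
doorTL [array([ 0.55372758,  0.10404475, -0.00194839]), np.float64(9.389326626955467e-05)]
bumpL [array([0.53156458, 0.23645214, 0.01520492]), np.float64(0.0005450324632682892)]
8.6417
```

View pics/near.png

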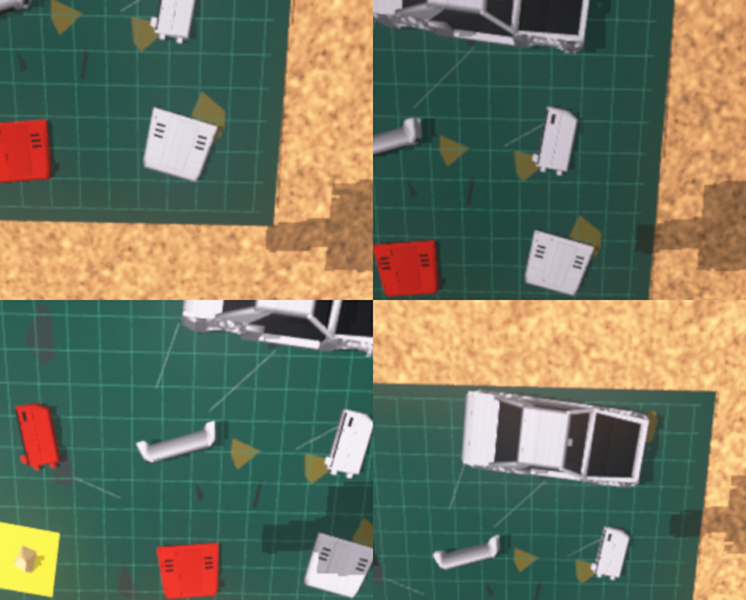

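The near view (collage) shows all four bare parts clear of each other, with free space for the fingers. The bonnet's rear, the door's cut end and the bumper's horns point to world +x; the shell's engine bay points to -y. Now I'll fit templates.

```bash
cat >> h.py <<'E'
from scipy.optimize import least_squares
TP={"bonnet":[(-19,-18),(19,-21.5),(19,21.5),(-19,18)],"door":[(-19,-10.5),(15,-10.5),(19,-5.5),(19,10.5),(-19,10.5)],
"bumper":[(-5.5,-21),(-3,-26.5),(9,-26.5),(9,-21),(5.5,-19),(5.5,19),(9,21),(9,26.5),(-3,26.5),(-5.5,21)],
"shell":[(-63.5,-22),(-58,-26.5),(58,-26.5),(63.5,-22),(63.5,22),(58,26.5),(-58,26.5),(-63.5,22)]}
def fit(name,P,a0,grow=0.):
    T=np.array(TP[name],np.float32)*10; P=P*1e4; c0=P.mean(0)
    def f(v):
        c,s=np.cos(v[2]),np.sin(v[2]);Q=(P-c0-v[:2]*10)@np.array([[c,-s],[s,c]])/v[3]
        return [cv2.pointPolygonTest(T.reshape(-1,1,2),(float(q[0]),float(q[1])),True)/10 for q in Q]
    r=least_squares(f,[0,0,a0,1.],loss="soft_l1",f_scale=.7,diff_step=1e-3,x_scale=[1,1,.05,.05])
    return (c0+r.x[:2]*10)/1e4,np.degrees(r.x[2]),r.x[3],np.abs(r.fun).mean()
def show(n,r): print(n,r[0].round(4),"ang %.1f scale %.3f res %.2f"%r[1:])
E
python3 - <<'E'
from h import *
for tag,sh in (("t1",0),("t2",-155)):
  for n,b,a in [("bumper",(240,75,370,130),-.05),("shell",(395,55,645,185),1.52),("door",(405,245,470,335),-.05),("bonnet",(530,250,625,345),-.05)]:
    c=seg(tag,[60+(b[0]+sh)//2,b[1]//2,60+(b[2]+sh)//2,b[3]//2],"black");show(tag+n,fit(n,world(tag,c,.006),a))
# collage px -> image px: x/1.332 (+116), y/1.333
f=lambda b,ox,oy:[int((b[0]-ox)/1.332+116),int((b[1]-oy)/1.333),int((b[2]-ox)/1.332+116),int((b[3]-oy)/1.333)]
ov=[]
for n,tag,b,o,z,a in [("bonnet","bn",(135,100,225,190),(0,0),.007,-.2),("bonnet","dn",(515,225,607,299),(373,0),.007,-.2),("door","dn",(525,98,586,183),(373,0),.007,-.1),
  ("bumper","fn",(128,412,222,470),(0,300),.009,.25),("shell","sn",(455,385,655,492),(373,300),.016,1.5),("shell","sn2",None,None,.016,1.5)]:
    if tag=="sn2":
        d=proj(wcam("sn2"),(.618,.145,.02))-proj(wcam("sn"),(.618,.145,.02));bx=(np.array(bx)+np.r_[d,d]).astype(int);bx[:2]=bx[:2].clip(0)
    else: bx=f(b,*o)
    c=seg(tag,bx,"silver");r=fit(n,world(tag,c,z),a);show(n+tag,r);print(bx,rect(world(tag,c,z)))
    im=cv2.imread(f"pics/{tag}.png");
    for p in c.astype(int): im[p[1],p[0]]=(0,0,255)
    cr=im[bx[1]-3 if bx[1]>3 else 0:bx[3]+3,bx[0]-3:bx[2]+3];ov.append(cv2.copyMakeBorder(cr,0,max(0,95-cr.shape[0]),0,max(0,160-cr.shape[1]),0)[:95,:160])
cv2.imwrite("pics/ov.png",cv2.resize(np.vstack([np.hstack(ov[:3]),np.hstack(ov[3:])]),None,fx=1.6,fy=1.6,interpolation=cv2.INTER_NEAREST))
E
```

```text
t1bumper [ 0.5758 -0.1069] ang -2.6 scale 0.850 res 1.26
t1shell [ 0.5694 -0.2369] ang 87.0 scale 0.990 res 0.45
t1door [ 0.4716 -0.1899] ang -4.1 scale 0.861 res 0.73
t1bonnet [ 0.4671 -0.2776] ang -2.8 scale 0.945 res 0.41
t2bumper [ 0.5759 -0.107 ] ang -3.3 scale 0.856 res 1.17
t2shell [ 0.5694 -0.2369] ang 87.0 scale 0.989 res 0.44
t2door [ 0.4711 -0.1899] ang -3.2 scale 0.860 res 0.46
t2bonnet [ 0.4671 -0.2778] ang -3.5 scale 0.938 res 0.35
bonnetbn [0.4481 0.0994] ang -16.6 scale 1.032 res 0.46
[217, 75, 284, 142] (array([0.44942828, 0.09743646]), (47.3, 43.3), 73.5)
bonnetdn [0.4485 0.0994] ang -15.9 scale 1.021 res 0.27
[222, 168, 291, 224] (array([0.44836481, 0.09916954]), (43.8, 39.9), 74.81)
doordn [0.532  0.0995] ang -14.1 scale 1.003 res 0.88
[230, 73, 275, 137] (array([0.53146991, 0.1011974 ]), (24.8, 41.8), 76.73)
bumperfn [0.5309 0.2132] ang 15.1 scale 0.964 res 0.37
[212, 84, 282, 127] (array([0.53247247, 0.21357031]), (15.6, 53.1), 14.96)
shellsn [0.6222 0.148 ] ang 84.5 scale 1.093 res 2.55
[177, 63, 327, 144] (array([0.6221153 , 0.14737115]), (139.1, 68.0), 86.57)
shellsn2 [0.6209 0.147 ] ang 82.4 scale 1.061 res 1.90
[130  64 280 145] (array([0.62435614, 0.14857094]), (139.2, 65.9), 83.19)
```

View pics/ov.png

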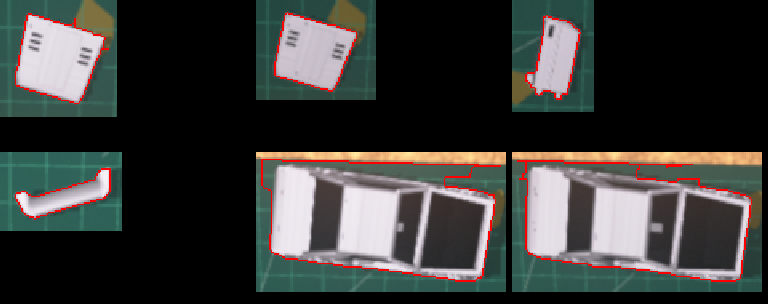

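The overlay shows clean contours for the bonnet, door and bumper. The shell's contour leaks along the mat edge, so I'll use hand-read corners from the two shell views.

```bash
python3 - <<'E'
from h import *
A=[(495,192),(481,280),(270,257),(276,166)];Bp=[(750,201),(736,282),(526,257),(531,166)]
f=lambda q,ox,u,v:(u+(q[0]-ox)/1.6-.2,v+(q[1]-152)/1.6-.2)
for z in (.018,.024):
  for t,L,a in (("sn",A,(256,174,60)),("sn2",Bp,(512,127,61))):
    W=np.array([plane(wcam(t),f(q,*a),z)[:2] for q in L])
    d=(W[0]+W[1]-W[2]-W[3])/2;print(z,t,W.mean(0).round(4),np.degrees(np.arctan2(d[1],d[0])).round(1),np.linalg.norm(d).round(4),np.linalg.norm(W[0]-W[1]).round(4),np.linalg.norm(W[2]-W[3]).round(4))
for a,b in zip(A,Bp): print(tri([(wcam("sn"),f(a,256,174,60)),(wcam("sn2"),f(b,512,127,61))])[0].round(4))
a=cv2.imread("pics/sn.png")[50:160,160:340];b=cv2.imread("pics/sn2.png")[50:160,110:290]
cv2.imwrite("pics/shell.png",cv2.resize(np.vstack([a,b]),None,fx=2.7,fy=2.7,interpolation=cv2.INTER_CUBIC))
E
```

```text
0.018 sn [0.6182 0.1451] -96.2 0.1293 0.0515 0.0521
0.018 sn2 [0.6171 0.1463] -97.6 0.1293 0.0482 0.0525
0.024 sn [0.6181 0.1452] -96.2 0.1269 0.0506 0.0511
0.024 sn2 [0.6171 0.1455] -97.6 0.1269 0.0473 0.0515
[0.6342 0.079  0.0236]
[0.5867 0.0868 0.0345]
[0.6001 0.2102 0.0296]
[0.6511 0.2059 0.0198]
```

View pics/shell.png

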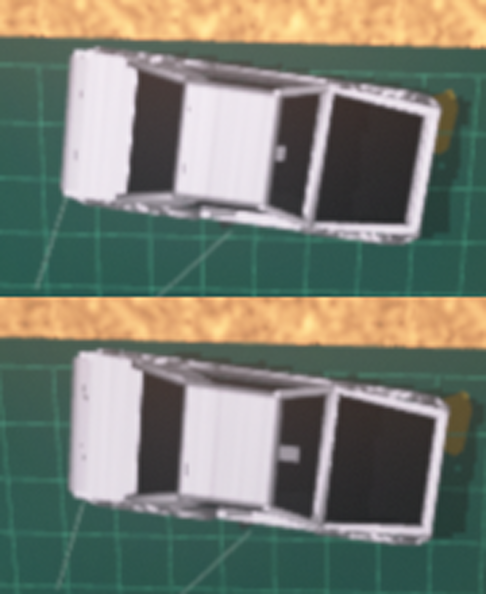

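```bash
cat >> h.py <<'E'
def carry(p,ang,q,qang,z,open0,rel,F,hi=.11,dz=.004):
    "grasp at p (closing line along ang deg), place at q; z = TCP height at pick"
    def near(xy,a):   # a modulo 180: choose the one with small last joint
        c=[(abs(j[5]),b) for b in (a,a+180) for j in [manip.ik([*xy,hi],down(np.radians(b)))] if j is not None]
        return min(c)[1]
    a=near(p,ang+90); b=a+(qang-ang)
    manip.command_gripper(open0)
    manip.move_to([*p,hi],down(np.radians(a)));manip.move_l([*p,z+.015],.2);manip.move_l([*p,z],.06)
    manip.command_gripper(0.0,F);print("grip",manip.get_opening(),manip.get_grasp_force(),"a",a)
    manip.move_l([*p,z+.02],.08);manip.move_l([*p,hi],.25)
    print("lift",manip.get_opening(),manip.get_wrist_force().round(2))
    manip.move_to([*q,hi],down(np.radians(b)));manip.move_l([*q,z+dz+.015],.2);manip.move_l([*q,z+dz+.0003],.03);manip.pause(.2)
    print("down",manip.get_wrist_force().round(2),manip.get_tcp_pos().round(4),manip.get_opening())
    manip.command_gripper(rel);manip.pause(.15);manip.move_l([*q,z+dz+.03],.1);manip.move_l([*q,hi],.3);print("t",manip.get_t())
E
python3 - <<'E'
from h import *
carry((.6178,.1455),-7.0,(.5694,-.2369),-3.0,.028,.072,.060,35,hi=.12)
manip.move_to((.494,-.2369,.19),down(0));manip.pause(.15);shot("s2");print(manip.get_t())
cv2.imwrite("pics/s2b.png",cv2.resize(cv2.imread("pics/s2.png")[0:225,116:400],(757,600),interpolation=cv2.INTER_CUBIC))
E
```

```text
grip 0.0525629802562099 34.99969303607941 a 83.0
lift 0.05258579322584101 [-0.82 -0.31 -1.78]
down [-1.24  0.57  0.59] [ 0.5693 -0.2369  0.0323] 0.05246163384606833
t 16.65
18.1667
```

View pics/s2b.png

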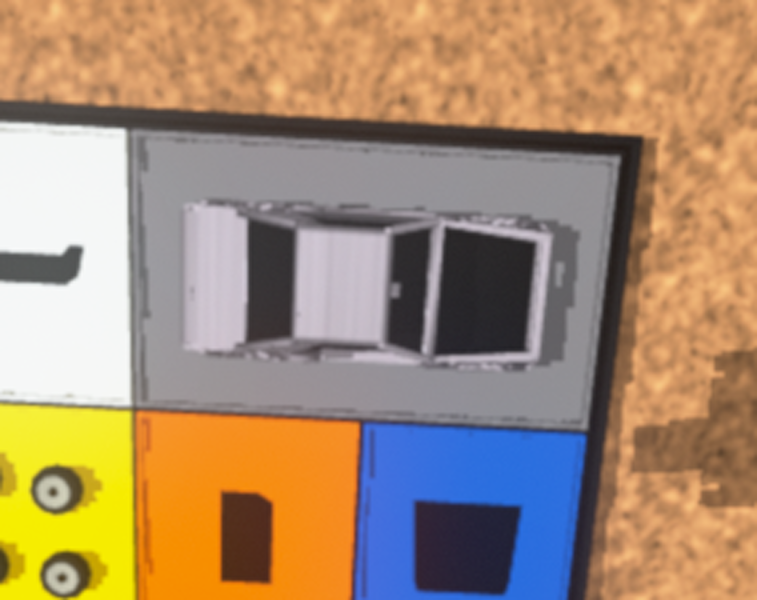

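The shell stands upright on its outline, with no black showing. Its corners are at (187,203), (550,232), (542,365) and (183,350). I'll check numerically, then continue with the bonnet.

```bash
python3 - <<'E'
from h import *
C=wcam("s2");k=600/225
g=lambda q,z:plane(C,(116+q[0]*284/757,q[1]/k),z)[:2]
W=np.array([g(q,.026) for q in [(550,232),(542,365),(183,350),(187,203)]]);d=(W[0]+W[1]-W[2]-W[3])/2
print("shell",W.mean(0).round(4),np.degrees(np.arctan2(d[1],d[0])).round(1),np.linalg.norm(d))
I=np.array([g(q,.0075) for q in [(133,130),(622,155),(587,430),(137,407)]]);print("insert",I.mean(0).round(4),I.round(4).tolist())
carry((.4483,.0994),-16.2,(.4671,-.2777),-3.0,.0198,.056,.050,12)
manip.move_to((.392,-.2777,.15),down(0));manip.pause(.15);shot("b2");print(manip.get_t())
cv2.imwrite("pics/b2b.png",cv2.resize(cv2.imread("pics/b2.png")[0:225,116:400],(757,600),interpolation=cv2.INTER_CUBIC))
E
```

```text
shell [ 0.5678 -0.2381] -93.3 0.12698753741154317
insert [ 0.5688 -0.2398] [[0.6221, -0.1553], [0.6141, -0.3297], [0.5152, -0.3241], [0.5239, -0.1502]]
grip 0.03784515270863353 12.000157982110977 a 73.8
lift 0.037704821394187564 [-0.16 -0.11 -0.65]
down [-0.03 -0.2  -0.77] [ 0.4671 -0.2777  0.0241] 0.037908028147693416
t 25.9917
27.4833
```

View pics/b2b.png

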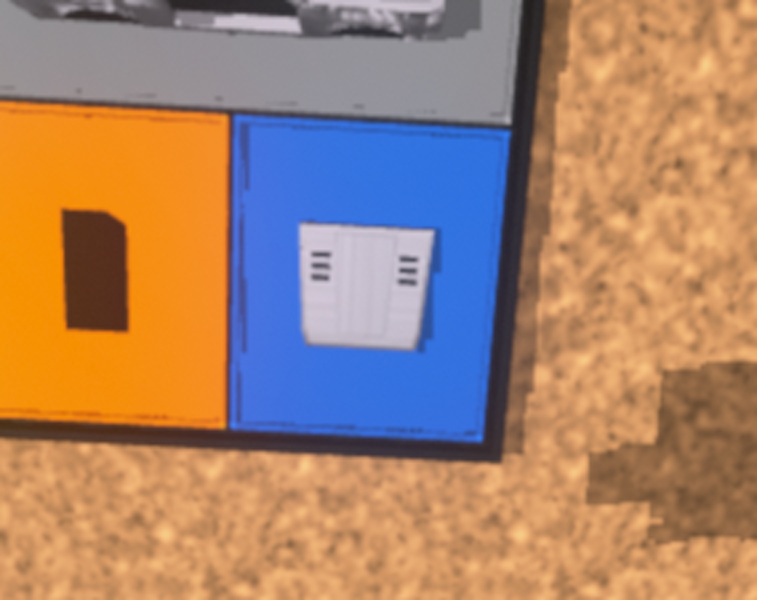

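The bonnet lies flat and square on its outline, corners (299,222), (435,229), (418,350), (306,345), with no black visible. I'll measure its offset, then carry the door.

```bash
python3 - <<'E'
from h import *
k=.375
c=seg("b2",[116+int(285*k),int(205*k),116+int(450*k),int(365*k)],"silver");show("bonnet",fit("bonnet",world("b2",c,.011),-.05))
# door/blue outline positions re-measured in this nadir view
c=seg("b2",[116+int(45*k),int(195*k),116+int(145*k),int(345*k)],"black");show("door place",fit("door",world("b2",c,.006),-.05))
carry((.532,.0999),76.3,(.4713,-.1899),87.0,.0198,.045,.033,12)
manip.move_to((.396,-.1899,.15),down(0));manip.pause(.15);shot("d2");print(manip.get_t())
cv2.imwrite("pics/d2b.png",cv2.resize(cv2.imread("pics/d2.png")[0:225,116:400],(757,600),interpolation=cv2.INTER_CUBIC))
E
```

```text
bonnet [ 0.4667 -0.2776] ang -2.9 scale 0.968 res 0.26
door place [ 0.4716 -0.1899] ang -3.3 scale 0.899 res 0.40
grip 0.02060325921849571 11.988234668970108 a 166.3
lift 0.020790756715747864 [-0.48 -0.24  0.19]
down [ 0.28  0.64 -0.05] [ 0.4713 -0.1899  0.0241] 0.020723367341269748
t 35.6417
38.4
```

View pics/d2b.png

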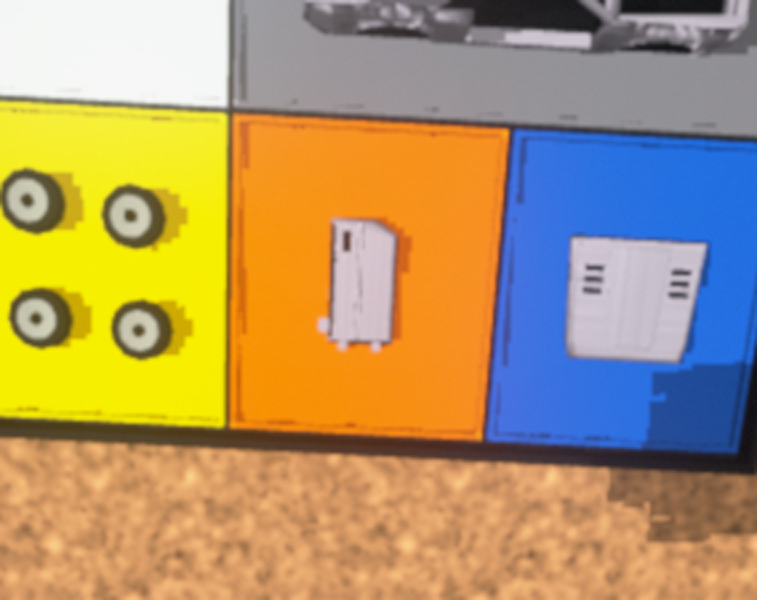

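The door is on its outline at (363,282), square, with no black showing. Now I'll check its offset and carry the bumper.

```bash
python3 - <<'E'
from h import *
k=.375
c=seg("d2",[116+int(308*k),int(205*k),116+int(415*k),int(365*k)],"silver");show("door",fit("door",world("d2",c,.011),-.05))
carry((.5309,.2132),15.1,(.5758,-.107),-3.0,.0205,.040,.024,12)
manip.move_to((.50,-.107,.15),down(0));manip.pause(.15);shot("f2");print(manip.get_t())
cv2.imwrite("pics/f2b.png",cv2.resize(cv2.imread("pics/f2.png")[0:225,116:400],(757,600),interpolation=cv2.INTER_CUBIC))
# shell: two clean close views for offset check
manip.move_to((.496,-.2375,.11),down(0));manip.pause(.15);shot("s3");print(manip.get_t())
cv2.imwrite("pics/s3b.png",cv2.resize(cv2.imread("pics/s3.png")[20:200,116:390],(800,525),interpolation=cv2.INTER_CUBIC))
E
```

```text
door [ 0.4721 -0.1895] ang -4.2 scale 0.941 res 0.64
grip 0.010961739803513648 12.00006365776062 a 105.1
lift 0.010774030072884638 [-0.7   0.07 -0.14]
down [ 0.29  0.05 -0.3 ] [ 0.5758 -0.107   0.0248] 0.011279135512456519
t 46.475
48.0083
48.8167
```

View pics/f2b.png

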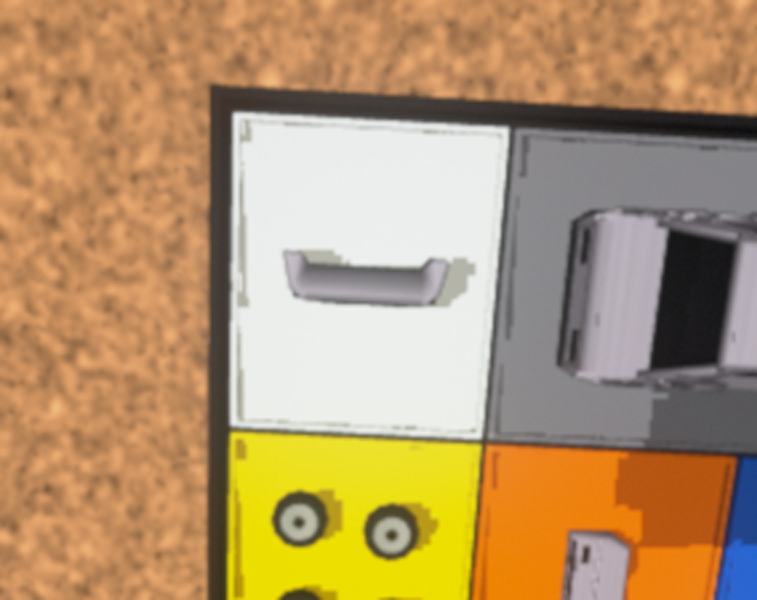

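View pics/s3b.png

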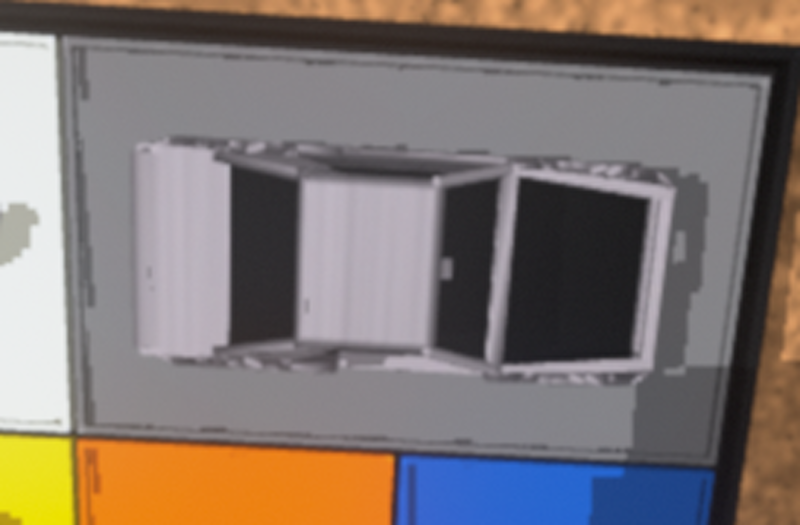

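The bumper sits at (365,283) on its outline with no black visible, and the shell looks square. A numeric check of both:

```bash
python3 - <<'E'
from h import *
k=.375
c=seg("f2",[116+int(275*k),int(240*k),116+int(455*k),int(312*k)],"silver")
im=cv2.imread("pics/f2.png").astype(int);m=np.zeros(im.shape[:2],np.uint8);b=[116+int(275*k),int(240*k),116+int(460*k),int(312*k)]
m[b[1]:b[3],b[0]:b[2]]=(im.max(2)<170)[b[1]:b[3],b[0]:b[2]]
cs,_=cv2.findContours(m,cv2.RETR_EXTERNAL,cv2.CHAIN_APPROX_NONE);c=max(cs,key=cv2.contourArea)[:,0].astype(float)
show("bumper",fit("bumper",world("f2",c,.013),-.05));print(rect(world("f2",c,.013)))
def ins(t,L,f,z=.0075):
    W=np.array([plane(wcam(t),f(q),z)[:2] for q in L]);return W.mean(0).round(4)
f3=lambda q:(116+q[0]*274/800,20+q[1]*180/525)
print("ins s3",ins("s3",[(65,38),(775,76),(715,466),(72,434)],f3),"ins t1",ins("t1",[(375,15),(690,33),(660,216),(369,201)],lambda q:(60+q[0]/2-.25,q[1]/2-.25)),
"ins t2",ins("t2",[(215,15),(529,31),(509,216),(216,201)],lambda q:(60+q[0]/2-.25,q[1]/2-.25)))
for z in (.022,.028): print("shell s3",ins("s3",[(137,143),(672,183),(650,380),(135,355)],f3,z))
E
```

```text
bumper [ 0.5776 -0.1072] ang -3.5 scale 0.772 res 0.92
(array([ 0.57887921, -0.10763923]), (42.5, 11.0), 86.78)
ins s3 [ 0.5688 -0.2392] ins t1 [ 0.5689 -0.2392] ins t2 [ 0.5687 -0.2392]
shell s3 [ 0.5678 -0.2371]
shell s3 [ 0.5679 -0.237 ]
```

```bash
python3 - <<'E'
from h import *
C=wcam("f2");g=lambda q:(116+q[0]*284/757,q[1]*.375)
for n,q,z in [("front L",(310,301),.012),("front R",(430,305),.012),("inner L",(310,264),.015),("inner R",(420,269),.015),("tipL",(286,250),.016),("tipR",(447,262),.016)]: print(n,plane(C,g(q),z)[:2].round(4))
C=wcam("t1")
for q in [(270,114),(328,117),(264,96),(330,99),(252,88),(340,93)]: print("outline",plane(C,(60+q[0]/2-.25,q[1]/2-.25),.006)[:2].round(4))
c=cv2.imread("pics/f2.png")[80:130,205:300];s=cv2.imread("pics/s3.png")[55:160,150:360]
manip.move_to((.50,-.107,.11),down(0));manip.pause(.15);shot("f3");print(manip.get_t())
cv2.imwrite("pics/f3b.png",cv2.resize(cv2.imread("pics/f3.png")[70:160,180:330],(800,480),interpolation=cv2.INTER_CUBIC))
E
```

```text
front L [ 0.5701 -0.0901]
front R [ 0.5689 -0.1289]
inner L [ 0.5815 -0.0904]
inner R [ 0.58   -0.1253]
tipL [ 0.5856 -0.083 ]
tipR [ 0.5821 -0.1337]
outline [ 0.5718 -0.0926]
outline [ 0.5703 -0.1261]
outline [ 0.5814 -0.0896]
outline [ 0.5799 -0.1274]
outline [ 0.5856 -0.0829]
outline [ 0.5831 -0.1333]
49.6
```

View pics/f3b.png

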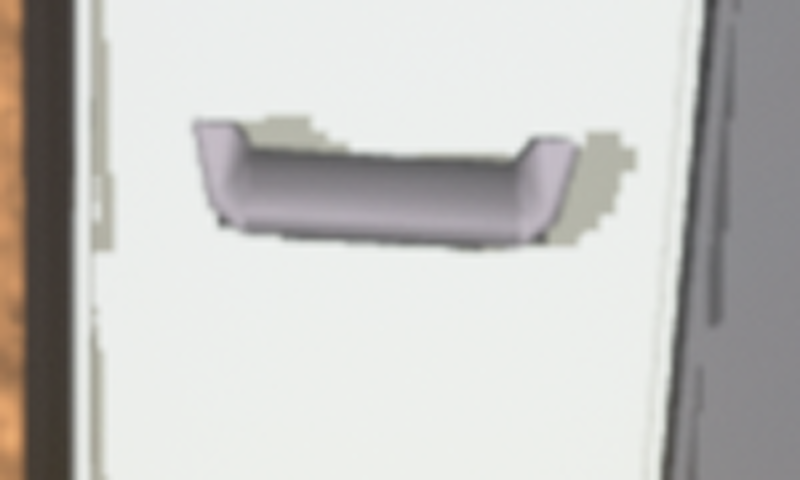

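The bumper matches its outline within about 1 mm (inner edge and horn tips agree). The arm is clear, so I'm handing in.

```bash
python3 - <<'E'
from h import *
manip.move_l((.50,-.107,.2),.2);print(manip.job_done(),manip.get_t())
E
```

```text
the job is handed in; nothing more can be done
the job is handed in; nothing more can be done
```

The shell, bonnet, door and front bumper are right way up on their own outlines, each within about 2 mm by the camera checks, and I handed the job in at about 50 s of the 102 s; I never moved to the red bonnet or red door, though I took no last picture of them.

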